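Dry-stack the glue-up in the stepped cradle and check it with the level

ROBOT

A 6-joint arm with a two-finger parallel gripper is mounted at the origin on a cart in front of the work surface, level with it; the furniture and walls round the work are solid. World frame = base frame: x ahead of the robot, y to its left, z up, the work surface at z = 0. Lengths are in mm, angles in rad, forces in N, time in s.
With the tool pointing down it reaches from about 275 to 750 mm from the base axis. Payload 10.2 kg.
Tool frame: the origin (TCP) lies at the very end of the fingers, on their centre line; the grasp point (between the pads) lies 19 mm behind it; z points along the fingers, y is the line along which they close (so a half turn about z gives the same grasp; the last joint's range is limited). The gripper opens to 88 mm and grips with 3 to 60 N. Pads are 18 mm wide; open, the fingers measure 123 mm over their backs; the gripper's body (75 mm by 187 mm) begins 45 mm behind the grasp point.
Start: joints at [-0.223, 0.313, 1.498, -0, 1.331, -0.223], TCP at [525.006, -0.014, 238.72] pointing down, gripper open.
Joint ranges: [-2.94, 2.94], [-0.97, 2.17], [0.19, 2.56], [-1.23, 4.37], [0.02, 3.11], [-2.88, 2.88]. Speed limits (rad/s): [2.39, 2.39, 3.01, 3.14, 3.14, 3.14].

INTERFACE

Orientations are given as a unit quaternion [w, x, y, z].
In Python, from bench import robot gives the robot as it stands. The module is installed in compiled form; this text tells all that it offers.
- The arm moves only by the shell command python3 -m handwheel 'ROWS' [FORCE]. ROWS is a JSON object of lists of equal length, an entry for each row: "fingers": the opening, from 0 (shut) to 1 (fully open); "travel": the shift along the tool's x, y, z in mm, a list of three; "twist": the turn, a rotation vector about the tool's x, y, z in rad, a list of three. A call has 1 to 12 rows; each row is the pose to reach, as a shift and turn from the pose commanded when the call began, along the tool's axes at that moment; what a row does not reach only later rows make up. A row lasts 1/12 s, in which the tool goes at most 41.7 mm and 7.16 degrees, less where a joint would pass 70% of its speed; a pose out of reach is approached as far as the arm can. A call with a gripper value outside its range is refused whole. The fingers move at their own pace and stop on an object; FORCE is the grip in N (left out, the last holds). Time passes only in rows, so rows that repeat a pose let the fingers close. It gives the time, the measured TCP pose, the force, the opening and the grip force at its end, in the units of the state.
- robot.get_obs(): the state, without advancing time (a new reading comes with each control period).
- robot.snapshot(name): name is "scene" or "side" or "wrist"; returns a dict with "img" (420x560x3 uint8, blue, green, red), "range_z" (420x560 float32, mm along the optical axis (not along the pixel's ray), 0 where there is no reading), "fx", "fy", "cx", "cy" (pixels), "world_from_camera" (4x4, takes a point from camera to world coordinates); the wrist camera has in their place "mount" (4x4, takes a point from camera to tool coordinates, whose origin is the TCP and whose axes are the flange's). Camera axes: x right, y down, z forward; pixel columns grow to the right and rows downward; lengths in mm; the calibration is good to about 2 mm. A picture is of the moment at which its call begins: read the wrist's pose just before it.
- robot.job_done(): hands the job in; it is judged then, once.
The state is a dict: "t": time; "joints": joint angles; "qvel": joint speeds; "joint_torque": joint torques, N m; "ee_pos": TCP position; "tool_rot": TCP orientation; "force": force on the tool from outside, world axes, zero at the start; "wrist_torque": the same for the moment, N m; "width": finger opening in mm; "grip_force": force on a finger pad.
Only numpy, scipy, OpenCV 4.12 (cv2) and the standard library are available. Lean on these libraries where they do the work, as an engineer would, in place of code of your own. Each camera call takes 0.05 s, during which the arm holds its last target. There are 200 camera calls.

TASK

Dry-stack the three wood offcuts in the stepped cradle from shortest to longest: the thick block down in the well, the flat board on it above the lower steps, the thin strip on top between the end stops, each lying flat, along the cradle and centred across it. Then stand the spirit level upright on its narrow edge along the middle of the strip, as if to check the stack, and let go. Do not disturb the tape measure or the roll of black tape.

Things in the scene. Friction and masses are not known exactly. Their poses are not given: they have to be found in the camera images.
- cradle: Fixed wooden cradle, 96 (x) x 256 (y) mm, stepped block at each end. Origin: centre of underside, y along, z up. Heights: well floor 12, lower steps 49, upper steps 69, end stops 81 mm. Free lengths: well 118, over lower steps 168, over upper steps 208 mm. Well 70 mm wide between 14 mm high cheeks near its ends; its sides are open for fingers within 32 mm of the middle.
- thick_block: Loose wood offcut, the shortest and thickest: 60 (x) x 110 (y) x 38 (z) mm, about 0.12 kg, lying flat. Origin: centre of the underside; y along its length. Goes in the well; its underside is then 12 mm above the bench, its top 50 mm (1 mm above the lower steps).
- flat_board: Loose wood offcut of middle length: 45 (x) x 160 (y) x 20 (z) mm, about 0.07 kg, lying flat. Origin: centre of the underside; y along its length. Goes on the thick block; underside then at 50 mm, top at 70 mm.
- thin_strip: Loose wood offcut, the longest and narrowest: 30 (x) x 200 (y) x 18 (z) mm, about 0.05 kg, lying flat. Origin: centre of the underside; y along its length. Goes on the flat board; underside then at 70 mm, top at 88 mm.
- level: Loose blue spirit level with three vials, 22 (x) x 232 (y) x 48 (z) mm, about 0.22 kg, standing on its narrow edge. Origin: centre of the underside; y along its length, z up. Stands last on the thin strip, either way round; underside then at 88 mm (7 mm above the end stops).
- tape_measure: Yellow tape measure, 74 x 71 x 36 mm, loose bystander. Origin: centre of the underside. Leave it where it is.
- tape_roll: Small roll of black tape lying flat, 55 mm across, 19 mm high, loose bystander. Origin: centre of the underside. Leave it where it is.
Not all that is in view belongs to the job. Several things have the shape of the thick_block; the one meant has the colours described above.

How it is judged (in metres and radians):
On the way, in this order (a step that is already met when the one before it is completed fails the run):
1. the thick block lies in the well (x of thick_block in the frame of cradle between -0.01 and 0.01 m and y of thick_block in the frame of cradle between -0.008 and 0.008 m and z of thick_block in the frame of cradle between 0.008 and 0.016 m and angle between the y axis of thick_block and the y axis of cradle, either way round below 0.12 rad and angle between thick_block's own z axis and vertical below 0.06 rad and linear speed of thick_block below 0.03 m/s), for 0.2 s.
2. the flat board lies on the thick block, above the lower steps (x of flat_board in the frame of cradle between -0.012 and 0.012 m and y of flat_board in the frame of cradle between -0.008 and 0.008 m and z of flat_board in the frame of cradle between 0.046 and 0.054 m and angle between the y axis of flat_board and the y axis of cradle, either way round below 0.12 rad and angle between flat_board's own z axis and vertical below 0.06 rad and linear speed of flat_board below 0.03 m/s), for 0.2 s.
3. the thin strip lies on the flat board, between the end stops (x of thin_strip in the frame of cradle between -0.012 and 0.012 m and y of thin_strip in the frame of cradle between -0.008 and 0.008 m and z of thin_strip in the frame of cradle between 0.066 and 0.074 m and angle between the y axis of thin_strip and the y axis of cradle, either way round below 0.12 rad and angle between thin_strip's own z axis and vertical below 0.06 rad and linear speed of thin_strip below 0.03 m/s), for 0.2 s.
At the end, for the whole second after the job is handed in: At rest in the cradle, along it within 0.12 rad, flat within 0.06 rad, heights within 4 mm: block in the well (10 mm across, 8 along), board on it, strip on that (both 12 across, 8 along), level upright on top (12 across, 20 along) (all of step 1 and all of step 2 and all of step 3 and x of level in the frame of cradle between -0.012 and 0.012 m and y of level in the frame of cradle between -0.02 and 0.02 m and z of level in the frame of cradle between 0.084 and 0.092 m and angle between the y axis of level and the y axis of cradle, either way round below 0.12 rad and angle between level's own z axis and vertical below 0.06 rad and linear speed of level below 0.03 m/s and angular speed of each of thick_block, flat_board, thin_strip, level below 0.2 rad/s); the robot touches nothing.
It fails at once if the tape measure is pushed more than 30 mm (distance of tape_measure from where it was at the start of the episode above 0.03 m).
It fails at once if the tape roll is pushed more than 30 mm (distance of tape_roll from where it was at the start of the episode above 0.03 m).
It also fails if it takes over 141 s, if anything falls off the work surface, if the arm or the gripper's body presses on something with over 40 N, if the wrist force passes 120 N, or if a joint passes its speed limit or range.

## Working session

There is one attempt and no reset: what is moved stays moved. The work goes in short steps, Python scripts to look and compute and a shell command to move; the robot and the scene stay as the last step left them, time stands still between calls to the robot, and variables do not carry over. Pictures are saved under pics/ and viewed, at most 14 in all, crops included, and the job is handed in when it is done.

```bash
mkdir -p pics; cat > h.py <<'E'
from bench import robot
import numpy as np, cv2
from scipy.spatial.transform import Rotation as R
def snap(n,save=None):
    o=robot.get_obs(); s=robot.snapshot(n)
    if n=="wrist":
        q=o["tool_rot"]; T=np.eye(4); T[:3,:3]=R.from_quat([q[1],q[2],q[3],q[0]]).as_matrix(); T[:3,3]=o["ee_pos"]
        s["world_from_camera"]=T@np.array(s["mount"])
    s["W"]=np.array(s["world_from_camera"])
    if save: cv2.imwrite("pics/"+save,s["img"])
    return s
def ray(s,uv,z):
    uv=np.atleast_2d(uv).astype(float)
    d=np.c_[(uv[:,0]-s["cx"])/s["fx"],(uv[:,1]-s["cy"])/s["fy"],np.ones(len(uv))]@s["W"][:3,:3].T
    o=s["W"][:3,3]; return o+d*((z-o[2])/d[:,2])[:,None]
def cloud(s):
    v,u=np.mgrid[:420,:560]; Z=s["range_z"]
    P=np.stack([(u-s["cx"])/s["fx"]*Z,(v-s["cy"])/s["fy"]*Z,Z],-1)@s["W"][:3,:3].T+s["W"][:3,3]
    P[Z==0]=np.nan; return P
E
python3 - <<'E'
from h import *
print(robot.get_obs())
for n in("scene","side","wrist"):
    s=snap(n,n+"0.png"); print(n,s["W"].round(2).tolist(),s["fx"],s["cx"],s["cy"])
E
```

```text
{'t': 0.0, 'joints': array([-2.23396427e-01,  3.13429188e-01,  1.49845727e+00, -1.57472410e-05,
        1.33097320e+00, -2.23380719e-01]), 'qvel': array([-5.44384914e-04, -4.21450885e-04, -1.38986217e-05, -8.33817676e-05,
        3.53539374e-04, -6.00432908e-04]), 'joint_torque': array([-1.80187753e-04, -4.02218950e+01, -2.52264959e+01,  6.94810320e-02,
        3.53677373e-02, -8.52248218e-05]), 'ee_pos': array([5.24749796e+02, 4.26654757e-02, 2.38164115e+02]), 'tool_rot': array([-5.31985518e-04,  7.07110867e-01,  7.07102412e-01, -3.44056371e-04]), 'force': array([-0.44503377, -0.65290576, -0.55062654]), 'wrist_torque': array([ 0.0290313 , -0.01512139,  0.01003862]), 'grip_force': 0.0, 'width': 88.12373839956446}
scene [[0.83, -0.21, 0.51, -375.24], [-0.55, -0.34, 0.76, -1186.1], [0.02, -0.92, -0.4, 703.59], [0.0, 0.0, 0.0, 1.0]] 453.8057184397269 281.5271866261442 208.562126523785
side [[-0.99, -0.1, 0.09, 405.61], [-0.13, 0.66, -0.74, 881.12], [0.01, -0.74, -0.67, 796.83], [0.0, 0.0, 0.0, 1.0]] 399.6913195785601 286.55344898388785 207.34430964155686
wrist [[1.0, 0.0, -0.0, 525.33], [0.0, -0.95, -0.32, 84.7], [-0.0, 0.32, -0.95, 384.26], [0.0, 0.0, 0.0, 1.0]] 334.9630873171476 283.54024332463337 207.9645476511256
```

View pics/scene0.png

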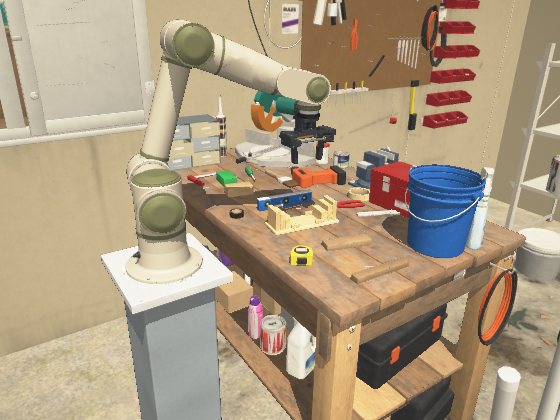

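View pics/side0.png

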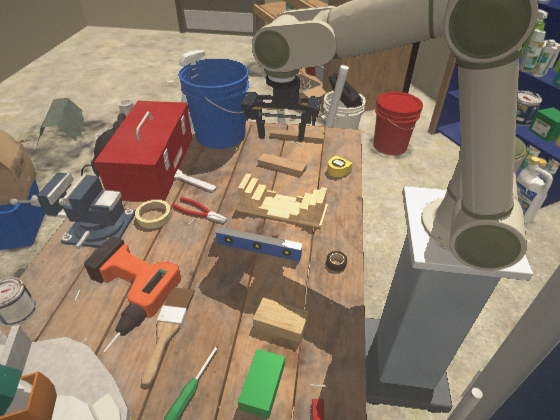

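View pics/wrist0.png

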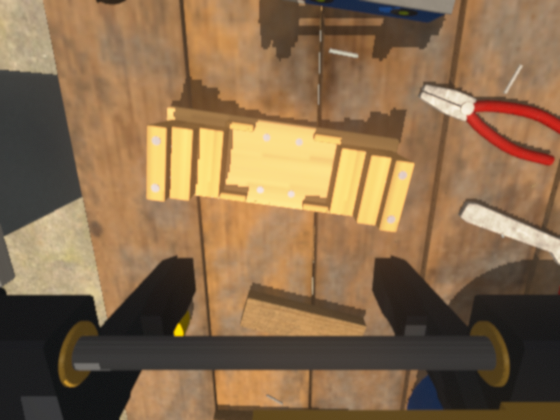

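The scene and side views show the cradle at side px (283,205), the level at (258,245), the wood thick block at (280,320), the flat board at (283,163) and the strip at about (292,135). The green block at (262,380) is a decoy. The tape measure is at (340,167) and the tape roll at (337,261). The wrist view shows the cradle at (280,168).

```bash
cat >> h.py <<'E'
def top(s,seed,zt,tol=5,rad=160,n=None):
    """connected region of points at height zt about the seed pixel -> centre, length dir, sizes"""
    P=cloud(s); m=(np.abs(P[...,2]-zt)<tol)
    c=ray(s,seed,zt)[0]; m&=np.hypot(P[...,0]-c[0],P[...,1]-c[1])<rad
    k,lab,st,ce=cv2.connectedComponentsWithStats(m.astype(np.uint8))
    ys,xs=np.nonzero(m); i=np.argmin((xs-seed[0])**2+(ys-seed[1])**2); l=lab[ys[i],xs[i]]
    q=P[lab==l]; (cx,cy),(w,h),a=cv2.minAreaRect(q[:,:2].astype(np.float32))
    if w<h: w,h,a=h,w,a+90
    a=(a+90)%180-90
    return np.round([cx,cy,np.median(q[:,2]),w,h,a,len(q)],1)
E
python3 - <<'E'
from h import *
s=snap("side")
for n,sd,z in(("thick",(280,312),38),("board",(283,162),20),("strip",(297,133),18),("level",(258,238),48),("green",(262,375),38),("tm",(340,160),36),("roll",(337,256),19)):
    print(n,ray(s,sd,z)[0].round(),top(s,sd,z))
s=snap("wrist")
P=cloud(s)
for uv in((280,165),(209,165),(182,165),(156,165),(346,180),(373,190),(398,195)):print(uv,P[uv[1],uv[0]].round(1))
for sd,z in(((280,165),12),((209,165),49),((182,165),69),((156,165),81),((346,180),49),((373,190),69),((398,195),81)): print(z,top(s,sd,z,4))
E
```

```text
thick [473. 385.  38.] [ 470.1  392.4   38.   110.6   62.9  -11.2 1247. ]
board [ 545. -201.   20.] [ 550.3 -200.7   20.3  162.3   53.2  -15.1  440. ]
strip [ 519. -392.   18.] [ 567.3 -390.    18.3  103.2   38.2   -5.1  149. ]
level [559. 181.  48.] [560.1 178.5  48.3 231.7  26.2  -8.  639. ]
green [487. 530.  38.] [ 486.8  535.6   38.   110.8   60.5   81.8 1798. ]
tm [ 358. -217.   36.] [ 364.2 -201.7   34.6   69.1   66.9  -37.8  225. ]
roll [352. 188.  19.] [353.3 196.3  18.   51.9  48.8 -87.6 182. ]
(280, 165) [521.    9.3  11.7]
(209, 165) [449.4  16.7  48.7]
(182, 165) [428.4  20.9  69.6]
(156, 165) [408.   23.2  80.7]
(346, 180) [589.4   1.1  48.2]
(373, 190) [612.1  -3.5  69.9]
(398, 195) [632.8  -5.   81.9]
12 [ 5.199e+02  8.700e+00  1.180e+01  2.544e+02  9.620e+01 -8.000e+00
  9.577e+03]
49 [ 447.1   19.1   48.8   70.    29.2   82.6 1794. ]
69 [ 418.9   22.8   68.8   70.3   36.3   82.5 1714. ]
81 [ 407.7   24.4   80.8   70.    18.7   81.2 1535. ]
49 [ 5.940e+02 -1.600e+00  4.870e+01  7.020e+01  3.290e+01  8.200e+01
  1.715e+03]
69 [ 619.8   -5.2   68.7   70.2   35.8   81.3 1603. ]
81 [ 631.1   -6.7   80.7   69.6   18.4   81.9 1402. ]
```

```bash
python3 -m handwheel '{"fingers":[1,1,1,1,1,1,1,1,1,1,1,1],"travel":[[392,-55,0],[392,-55,0],[392,-55,0],[392,-55,0],[392,-55,0],[392,-55,0],[392,-55,0],[392,-55,0],[392,-55,0],[392,-55,0],[392,-55,0],[392,-55,0]],"twist":[[0,0,-1.375],[0,0,-1.375],[0,0,-1.375],[0,0,-1.375],[0,0,-1.375],[0,0,-1.375],[0,0,-1.375],[0,0,-1.375],[0,0,-1.375],[0,0,-1.375],[0,0,-1.375],[0,0,-1.375]]}' 20
cat >> h.py <<'E'
def report(wrist=True):
    o=robot.get_obs(); q=o["tool_rot"]; M=R.from_quat([q[1],q[2],q[3],q[0]]).as_matrix()
    print("t %.2f"%o["t"],"tcp",o["ee_pos"].round(1),"yaw_y %.2f"%np.degrees(np.arctan2(M[1,1],M[0,1])),"tilt",M[:,2].round(3),"F",o["force"].round(1),"w %.1f g %.1f"%(o["width"],o["grip_force"]),"j",o["joints"].round(2))
    return M,o
def go(M,o,x,y,z,ang):
    """shift/turn in the tool axes to reach TCP xyz with the object length at ang (deg)"""
    yaw=np.degrees(np.arctan2(M[1,1],M[0,1])); d=(ang+90-yaw+90)%180-90
    print("-> travel",(M.T@(np.array([x,y,z])-o["ee_pos"])).round(1),"twist z %.4f"%-np.radians(d))
E
python3 - <<'E'
from h import *
M,o=report(); s=snap("wrist","w1.png")
P=cloud(s); m=np.abs(P[...,2]-38)<4
print(top(s,(283,170),38)); t=top(s,(283,170),38); go(M,o,t[0],t[1],8,t[5])
s=snap("side"); print("strip",top(s,(292,134),18))
E
```

```text
t: 1.25
ee_pos: [469.4, 393.1, 238.1]
tool_rot: [-0.0, 0.094, 0.996, -0.0]
force: [-0.9, 0.2, 0.1]
width: 88.1
grip_force: 0.0
t 1.25 tcp [469.4 393.1 238.1] yaw_y 79.17 tilt [-0.001 -0.001 -1.   ] F [-0.9  0.2  0.1] w 88.1 g 0.0 j [ 0.51  0.51  1.21 -0.    1.42 -0.88]
[ 469.2  393.    37.9  110.1   60.1  -11.9 5723. ]
-> travel [  0.    0.  230.1] twist z 0.0186Traceback (most recent call last):
  File "<stdin>", line 5, in <module>
  File "h.py", line 25, in top
    ys,xs=np.nonzero(m); i=np.argmin((xs-seed[0])**2+(ys-seed[1])**2); l=lab[ys[i],xs[i]]
                           ~~~~~~~~~^^^^^^^^^^^^^^^^^^^^^^^^^^^^^^^^^
    return _wrapfunc(a, 'argmin', axis=axis, out=out, **kwds)
    return bound(*args, **kwds)
ValueError: attempt to get argmin of an empty sequence
```

View pics/w1.png

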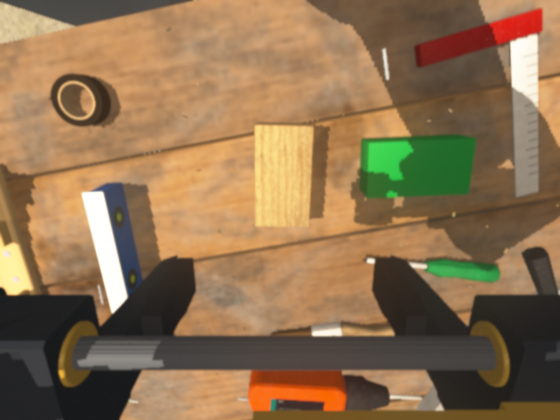

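The wrist picture shows the block at (283,175), square to the fingers and centred between them. I'll pick it up.

```bash
python3 -m handwheel '{"fingers":[1,1,1,1,1,1,1,1,1,1],"travel":[[0,0,40],[0,0,80],[0,0,120],[0,0,160],[0,0,190],[0,0,215],[0,0,230],[0,0,230],[0,0,230],[0,0,230]],"twist":[[0,0,0.0186],[0,0,0.0186],[0,0,0.0186],[0,0,0.0186],[0,0,0.0186],[0,0,0.0186],[0,0,0.0186],[0,0,0.0186],[0,0,0.0186],[0,0,0.0186]]}' 25
python3 -m handwheel '{"fingers":[0.5,0.5,0.5,0.5,0.5,0.5,0.5,0.5,0.5,0.5],"travel":[[0,0,0],[0,0,0],[0,0,0],[0,0,0],[0,0,0],[0,0,0],[0,0,0],[0,0,0],[0,0,0],[0,0,0]],"twist":[[0,0,0],[0,0,0],[0,0,0],[0,0,0],[0,0,0],[0,0,0],[0,0,0],[0,0,0],[0,0,0],[0,0,0]]}' 25
python3 -m handwheel '{"fingers":[0.5,0.5,0.5,0.5,0.5,0.5,0.5,0.5,0.5,0.5],"travel":[[0,0,-10],[0,0,-30],[0,0,-60],[0,0,-95],[0,0,-130],[0,0,-165],[0,0,-195],[0,0,-210],[0,0,-210],[0,0,-210]],"twist":[[0,0,0],[0,0,0],[0,0,0],[0,0,0],[0,0,0],[0,0,0],[0,0,0],[0,0,0],[0,0,0],[0,0,0]]}' 25
python3 - <<'E'
from h import *
M,o=report(); go(M,o,600,0,220,-8)
E
```

```text
t: 2.18
ee_pos: [470.9, 392.0, 10.3]
tool_rot: [0.001, 0.108, 0.994, 0.001]
force: [0.3, -0.7, 0.9]
width: 88.0
grip_force: 0.0
t: 3.02
ee_pos: [470.1, 392.1, 9.1]
tool_rot: [0.0, 0.107, 0.994, 0.0]
force: [-1.5, 0.1, 5.0]
width: 59.9
grip_force: 25.0
t: 3.85
ee_pos: [469.9, 391.9, 218.5]
tool_rot: [0.0, 0.107, 0.994, 0.0]
force: [0.6, -0.1, -2.3]
width: 59.8
grip_force: 25.0
t 3.85 tcp [469.9 391.9 218.5] yaw_y 77.71 tilt [ 0.  0. -1.] F [ 0.6 -0.1 -2.3] w 59.8 g 25.0 j [ 0.5   0.52  1.25 -0.    1.37 -0.85]
-> travel [-210.6 -355.2   -1.5] twist z -0.0748
```

```bash
python3 -m handwheel '{"fingers":[0.5,0.5,0.5,0.5,0.5,0.5,0.5,0.5,0.5,0.5,0.5,0.5],"travel":[[-20,-35,0],[-40,-70,0],[-62,-105,0],[-84,-140,0],[-105,-176,0],[-126,-211,0],[-147,-246,0],[-168,-281,0],[-188,-316,0],[-205,-345,0],[-211,-355,0],[-211,-355,0]],"twist":[[0,0,-0.0748],[0,0,-0.0748],[0,0,-0.0748],[0,0,-0.0748],[0,0,-0.0748],[0,0,-0.0748],[0,0,-0.0748],[0,0,-0.0748],[0,0,-0.0748],[0,0,-0.0748],[0,0,-0.0748],[0,0,-0.0748]]}' 25
cat >> h.py <<'E'
def cradle(s):
    """centre and angle from the two end stops (81 mm)"""
    P=cloud(s); m=np.abs(P[...,2]-81)<3.5; k,lab,st,ce=cv2.connectedComponentsWithStats(m.astype(np.uint8))
    out=[]
    for l in range(1,k):
        if st[l,4]<120: continue
        q=P[lab==l]; (cx,cy),wh,a=cv2.minAreaRect(q[:,:2].astype(np.float32)); 
        if abs(max(wh)-70)<6 and abs(min(wh)-18)<8: out.append((cx,cy))
        print("stop",round(cx,1),round(cy,1),np.round(wh,1))
    return out
E
python3 - <<'E'
from h import *
report(); s=snap("wrist","w2.png"); print(cradle(s)); s=snap("scene");cradle(s); s=snap("side");cradle(s)
E
```

```text
t: 4.85
ee_pos: [600.5, -2.2, 216.4]
tool_rot: [-0.002, 0.072, 0.997, 0.0]
force: [-0.1, 1.0, -1.5]
width: 59.8
grip_force: 25.0
t 4.85 tcp [600.5  -2.2 216.4] yaw_y 81.80 tilt [-0.004  0.    -1.   ] F [-0.1  1.  -1.5] w 59.8 g 25.0 j [-0.2   0.5   1.29 -0.    1.36 -1.63]
[]
```

View pics/w2.png

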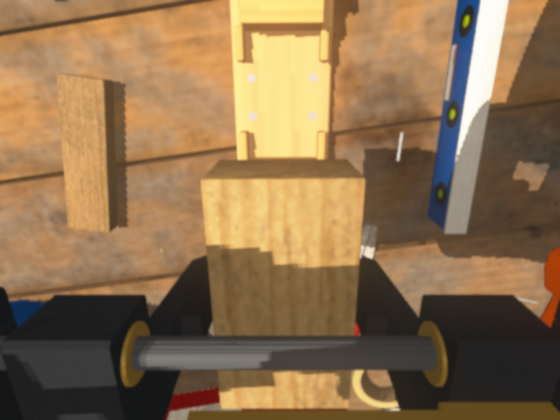

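The cradle's well shows at px (283,90) above the held block, whose near top edge is at v=160. I'll check the centreline in this yaw.

```bash
python3 - <<'E'
from h import *
M,o=report(); s=snap("wrist"); P=cloud(s)
a=np.radians(-7.95); e=np.array([np.cos(a),np.sin(a)]); n=np.array([-e[1],e[0]])
C=np.array([519.6,8.8]); Q=P[...,:2]-C; X=Q@e; Y=Q@n
m=(np.abs(P[...,2]-12)<4)&(np.abs(Y)<60)&(np.abs(X)<90)
print("along range",np.nanmin(X[m]),np.nanmax(X[m]))
for x0 in(-50,-30,-15,0,15):
    k=m&(np.abs(X-x0)<6)
    if k.sum()>20: print(x0,k.sum(),Y[k].min().round(1),Y[k].max().round(1))
m=(np.abs(P[...,2]-49)<4)&(np.abs(Y)<60)&(X<0); 
if m.sum(): print("step",X[m].min(),X[m].max(),Y[m].min(),Y[m].max())
# held block
k=(P[...,2]>225)&(P[...,2]<262)&(np.hypot(P[...,0]-600,P[...,1])<75)&(np.arange(420)[:,None]<250)
print(np.unique(P[...,2][k].round(-1),return_counts=True)); q=P[k]; print(np.median(q[:,2]),q[:,0].min(),cv2.minAreaRect(q[:,:2].astype(np.float32)))
go(M,o,519.6,8.8,120,-7.95)
E
```

```text
t 5.00 tcp [600.    1.6 217.8] yaw_y 82.06 tilt [-0.002  0.001 -1.   ] F [-0.2  0.7 -1.2] w 59.6 g 25.0 j [-0.19  0.5   1.29  0.    1.36 -1.62]
along range -85.60721816768202 60.5522507349987
-50 1129 -48.6 47.4
-30 1279 -48.6 47.4
-15 1257 -48.5 47.3
0 1230 -48.4 46.7
15 1124 -48.7 47.4
step -77.2551827792531 -59.13495033958096 -35.60468208543326 34.49984636716373
(array([230., 240., 250.]), array([  736,   972, 11609]))
246.60807932191065 540.97957111933 ((559.2391967773438, 7.685649871826172), (60.31026840209961, 29.461286544799805), 82.40513610839844)
-> travel [80.5 -4.  97.9] twist z 0.0001
```

```bash
python3 -m handwheel '{"fingers":[0.5,0.5,0.5,0.5,0.5,0.5,0.5,0.5,0.5],"travel":[[20,-1.2,0],[45,-2.7,0],[70,-4.2,0],[79.7,-4.8,10],[79.7,-4.8,40],[79.7,-4.8,70],[79.7,-4.8,95],[79.7,-4.8,95],[79.7,-4.8,95]],"twist":[[0,0,0],[0,0,0],[0,0,0],[0,0,0],[0,0,0],[0,0,0],[0,0,0],[0,0,0],[0,0,0]]}' 25
python3 - <<'E'
from h import *
M,o=report(); go(M,o,520.3,7.9,22,-7.95)
E
```

```text
t: 5.8
ee_pos: [520.6, 7.6, 123.7]
tool_rot: [-0.001, 0.069, 0.998, 0.0]
force: [0.4, -0.1, -0.5]
width: 60.2
grip_force: 25.0
t 5.80 tcp [520.6   7.6 123.7] yaw_y 82.09 tilt [-0.002  0.    -1.   ] F [ 0.4 -0.1 -0.5] w 60.2 g 25.0 j [-0.21  0.43  1.66  0.    1.06 -1.64]
-> travel [  0.2   0.2 101.7] twist z 0.0007
```

```bash
python3 -m handwheel '{"fingers":[0.5,0.5,0.5,0.5,0.5,0.5,0.5,0.5,0.5,0.5,0.5,0.5],"travel":[[0,0,20],[0,0,40],[0,0,55],[0,0,65],[0,0,75],[0,0,83],[0,0,90],[0,0,95],[0,0,98],[0,0,100],[0,0,101.5],[0,0,101.5]],"twist":[[0,0,0],[0,0,0],[0,0,0],[0,0,0],[0,0,0],[0,0,0],[0,0,0],[0,0,0],[0,0,0],[0,0,0],[0,0,0],[0,0,0]]}' 25
python3 -c "
from h import *
report()"
```

```text
t: 6.8
ee_pos: [521.1, 6.6, 22.2]
tool_rot: [0.0, 0.07, 0.998, 0.0]
force: [0.0, 0.4, -2.0]
width: 59.7
grip_force: 25.0
t 6.80 tcp [521.1   6.6  22.2] yaw_y 82.00 tilt [ 0.  0. -1.] F [ 0.   0.4 -2. ] w 59.7 g 25.0 j [-0.21  0.58  1.73  0.    0.83 -1.64]
```

```bash
python3 -m handwheel '{"fingers":[0.5,0.5,0.9,0.9,0.9,0.9,0.9,0.9],"travel":[[0,0,1],[0,0,1],[0,0,1],[0,0,1],[0,0,1],[0,0,1],[0,0,1],[0,0,1]],"twist":[[0,0,0],[0,0,0],[0,0,0],[0,0,0],[0,0,0],[0,0,0],[0,0,0],[0,0,0]]}'
python3 -m handwheel '{"fingers":[0.9,0.9,1,1,1,1,1,1,1,1],"travel":[[0,0,-20],[0,0,-50],[0,0,-90],[0,0,-130],[0,0,-170],[0,0,-205],[0,0,-215],[0,0,-215],[0,0,-215],[0,0,-215]],"twist":[[0,0,0],[0,0,0],[0,0,0],[0,0,0],[0,0,0],[0,0,0],[0,0,0],[0,0,0],[0,0,0],[0,0,0]]}'
cat >> h.py <<'E'
def C(s,c=(519.4,8.3),ang=-7.95):
    """cloud in cradle axes: along, across, height"""
    P=cloud(s); a=np.radians(ang); e=np.array([np.cos(a),np.sin(a)]); n=np.array([-e[1],e[0]])
    Q=P[...,:2]-np.array(c); return np.stack([Q@e,Q@n,P[...,2]],-1)
def rect(K,z,tol,L,W):
    m=(np.abs(K[...,2]-z)<tol)&(np.abs(K[...,0])<L)&(np.abs(K[...,1])<W)
    k,lab,st,ce=cv2.connectedComponentsWithStats(m.astype(np.uint8)); l=1+np.argmax(st[1:,4]); q=K[lab==l]
    r=cv2.minAreaRect(q[:,:2].astype(np.float32)); print("z%d"%z,np.round(r[0],1),np.round(r[1],1),round(r[2],1),"medz",np.median(q[:,2]).round(1),len(q))
E
python3 - <<'E'
from h import *
M,o=report(); s=snap("wrist","w3.png"); K=C(s)
for z in(81,69): 
    m=(np.abs(K[...,2]-z)<3)&(np.abs(K[...,1])<45)&(np.abs(K[...,0])<135)
    for sg in(-1,1):
        q=K[m&(sg*K[...,0]>0)]
        if len(q):print(z,sg,np.percentile(q,1,0).round(1),np.percentile(q,99,0).round(1))
rect(K,50,0.0+5,57,45); 
m=(np.abs(K[...,0])<25)&(np.abs(K[...,1])<60)&(K[...,2]>30);q=K[m];print(q.min(0),q.max(0),np.median(q[:,2]))
go(M,o,550,-200,238,-15.1)
E
```

```text
t: 7.47
ee_pos: [521.1, 6.5, 21.3]
tool_rot: [0.0, 0.07, 0.998, -0.0]
force: [0.6, -0.2, -0.2]
width: 79.4
grip_force: 0.0
t: 8.3
ee_pos: [520.4, 6.7, 234.1]
tool_rot: [-0.002, 0.07, 0.998, 0.0]
force: [-0.1, 0.2, -0.4]
width: 88.0
grip_force: 0.0
t 8.30 tcp [520.4   6.7 234.1] yaw_y 82.00 tilt [-0.004  0.001 -1.   ] F [-0.1  0.2 -0.4] w 88.0 g 0.0 j [-0.21  0.31  1.52  0.    1.32 -1.64]
81 -1 [-121.8  -34.3   79. ] [-104.5   34.    82.7]
81 1 [103.  -34.1  78.5] [121.1  33.8  82.5]
69 -1 [-103.8  -34.1   67.2] [-85.   34.1  70.9]
69 1 [ 83.2 -34.1  66.6] [104.1  34.2  71.6]
z50 [ 0.8 -0.7] [110.   60.1] 0.4 medz 49.8 6231
[-24.99992431 -59.99442874  47.47031583] [ 24.91822606  59.9976835  327.89127872] 313.8174725828465
-> travel [ -58.1 -200.5   -4.1] twist z 0.1239
```

View pics/w3.png

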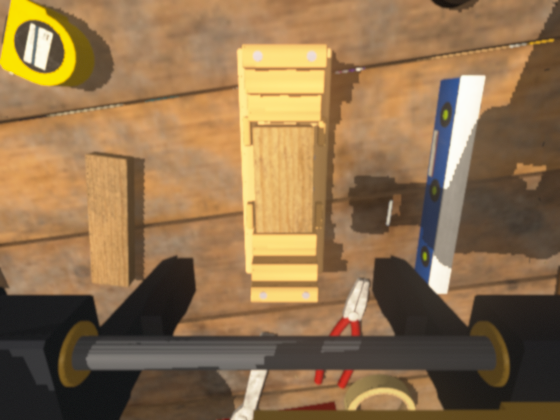

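The block lies flat in the well at (283,180), within about 1.5 mm of centre. Next is the board, at (110,220).

```bash
python3 -m handwheel '{"fingers":[1,1,1,1,1,1,1,1,1],"travel":[[-58,-200,-4],[-58,-200,-4],[-58,-200,-4],[-58,-200,-4],[-58,-200,-4],[-58,-200,-4],[-58,-200,-4],[-58,-200,-4],[-58,-200,-4]],"twist":[[0,0,0.124],[0,0,0.124],[0,0,0.124],[0,0,0.124],[0,0,0.124],[0,0,0.124],[0,0,0.124],[0,0,0.124],[0,0,0.124]]}'
python3 - <<'E'
from h import *
M,o=report(); s=snap("wrist","w4.png"); t=top(s,(283,170),20,4); print(t); go(M,o,t[0],t[1],0,t[5])
E
```

```text
t: 9.1
ee_pos: [550.6, -198.2, 239.6]
tool_rot: [-0.001, 0.131, 0.991, 0.0]
force: [0.2, -0.3, -0.0]
width: 87.8
grip_force: 0.0
t 9.10 tcp [ 550.6 -198.2  239.6] yaw_y 74.98 tilt [-0.001  0.001 -1.   ] F [ 0.2 -0.3 -0. ] w 87.8 g 0.0 j [-0.55  0.45  1.3   0.    1.39 -1.85]
[ 549.5 -201.6   19.9  160.1   45.   -15.6 5687. ]
-> travel [-1.000e-01 -3.700e+00  2.396e+02] twist z 0.0101
```

View pics/w4.png

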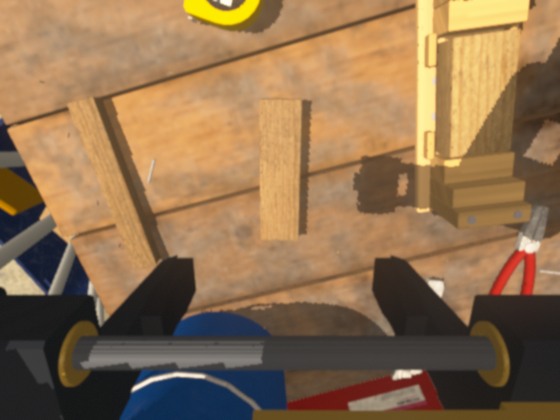

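The board is at (282,170), square to the gripper. The strip is at about (115,180), and the blue bucket stands further off in x.

```bash
python3 -m handwheel '{"fingers":[1,1,1,1,1,1,1,1,1,1],"travel":[[0,-2,40],[0,-2,80],[0,-2,120],[0,-2,160],[0,-2,190],[0,-2,215],[0,-2,230],[0,-2,234.5],[0,-2,234.5],[0,-2,234.5]],"twist":[[0,0,0.01],[0,0,0.01],[0,0,0.01],[0,0,0.01],[0,0,0.01],[0,0,0.01],[0,0,0.01],[0,0,0.01],[0,0,0.01],[0,0,0.01]]}' 20
python3 -m handwheel '{"fingers":[0.4,0.4,0.4,0.4,0.4,0.4,0.4,0.4,0.4,0.4,0.4],"travel":[[0,0,0],[0,0,0],[0,0,0],[0,0,0],[0,0,0],[0,0,0],[0,0,0],[0,0,0],[0,0,0],[0,0,0],[0,0,0]],"twist":[[0,0,0],[0,0,0],[0,0,0],[0,0,0],[0,0,0],[0,0,0],[0,0,0],[0,0,0],[0,0,0],[0,0,0],[0,0,0]]}' 20
python3 -c "
from h import *
report()"
python3 -m handwheel '{"fingers":[0.4,0.4,0.4,0.4,0.4,0.4,0.4,0.4,0.4,0.4],"travel":[[0,0,-10],[0,0,-30],[0,0,-60],[0,0,-95],[0,0,-130],[0,0,-165],[0,0,-195],[0,0,-213],[0,0,-213],[0,0,-213]],"twist":[[0,0,0],[0,0,0],[0,0,0],[0,0,0],[0,0,0],[0,0,0],[0,0,0],[0,0,0],[0,0,0],[0,0,0]]}' 20
python3 - <<'E'
from h import *
M,o=report(); go(M,o,600,-3,218,-7.95)
s=snap("side");P=cloud(s); m=(P[...,2]>60)&(P[...,0]>600)&(P[...,1]<-100)&(P[...,1]>-500)&(P[...,0]<850);q=P[m];print("bucket",q.min(0),q.max(0))
E
```

```text
t: 9.98
ee_pos: [550.7, -201.2, 6.8]
tool_rot: [0.001, 0.136, 0.991, -0.0]
force: [0.4, 0.3, 0.1]
width: 87.7
grip_force: 0.0
t: 10.9
ee_pos: [550.2, -201.5, 5.8]
tool_rot: [0.0, 0.136, 0.991, -0.0]
force: [-0.9, 0.7, 1.8]
width: 44.4
grip_force: 20.0
t 10.90 tcp [ 550.2 -201.5    5.8] yaw_y 74.32 tilt [ 0. -0. -1.] F [-0.9  0.7  1.8] w 44.4 g 20.0 j [-0.55  0.72  1.53 -0.    0.9  -1.85]
t: 11.73
ee_pos: [550.1, -201.4, 219.1]
tool_rot: [0.001, 0.136, 0.991, -0.0]
force: [0.9, 0.4, -1.0]
width: 44.6
grip_force: 20.0
t 11.73 tcp [ 550.1 -201.4  219.1] yaw_y 74.33 tilt [ 0.001 -0.001 -1.   ] F [ 0.9  0.4 -1. ] w 44.6 g 20.0 j [-0.55  0.46  1.34  0.    1.34 -1.85]
-> travel [  5.6 204.5   1.1] twist z -0.1348
bucket [ 600.00280373 -474.88111449   60.39756235] [ 849.96632978 -115.79637399  506.28616165]
```

```bash
python3 - <<'E'
from h import *
M,o=report(); go(M,o,519.5,8.3,140,-7.95)
E
```

```text
t 11.78 tcp [ 549.7 -201.2  217.7] yaw_y 74.32 tilt [-0.001  0.001 -1.   ] F [-0.2  0.6 -1.7] w 44.6 g 20.0 j [-0.55  0.46  1.34  0.    1.34 -1.85]
-> travel [ 85.6 193.5  77.9] twist z -0.1348
```

```bash
python3 -m handwheel '{"fingers":[0.4,0.4,0.4,0.4,0.4,0.4,0.4,0.4,0.4,0.4,0.4,0.4],"travel":[[8,20,0],[20,47,0],[34,77,0],[48,107,0],[61,137,0],[74,167,0],[82,186,10],[85.5,193.5,30],[85.5,193.5,60],[85.5,193.5,78],[85.5,193.5,78],[85.5,193.5,78]],"twist":[[0,0,-0.03],[0,0,-0.06],[0,0,-0.09],[0,0,-0.12],[0,0,-0.135],[0,0,-0.135],[0,0,-0.135],[0,0,-0.135],[0,0,-0.135],[0,0,-0.135],[0,0,-0.135],[0,0,-0.135]]}'
python3 -m handwheel '{"fingers":[0.4,0.4],"travel":[[0,0,0],[0,0,0]],"twist":[[0,0,0],[0,0,0]]}'
python3 - <<'E'
from h import *
M,o=report(); go(M,o,519.5,8.3,57.5,-7.95)
E
```

```text
t: 12.78
ee_pos: [519.4, 8.0, 139.6]
tool_rot: [-0.002, 0.069, 0.998, 0.0]
force: [0.2, -0.0, -0.0]
width: 44.8
grip_force: 20.0
t: 12.95
ee_pos: [520.6, 7.7, 141.7]
tool_rot: [0.001, 0.069, 0.998, -0.0]
force: [-0.1, -0.8, -0.7]
width: 44.8
grip_force: 20.0
t 12.95 tcp [520.6   7.7 141.7] yaw_y 82.04 tilt [ 0.002 -0.    -1.   ] F [-0.1 -0.8 -0.7] w 44.8 g 20.0 j [-0.21  0.4   1.64  0.    1.1  -1.64]
-> travel [ 1.3  0.5 84.2] twist z -0.0001
```

```bash
python3 -m handwheel '{"fingers":[0.4,0.4,0.4,0.4,0.4,0.4,0.4,0.4,0.4,0.4,0.4],"travel":[[0.7,0.4,15],[0.7,0.4,35],[0.7,0.4,50],[0.7,0.4,60],[0.7,0.4,68],[0.7,0.4,74],[0.7,0.4,78],[0.7,0.4,81],[0.7,0.4,83],[0.7,0.4,83.5],[0.7,0.4,83.5]],"twist":[[0,0,0],[0,0,0],[0,0,0],[0,0,0],[0,0,0],[0,0,0],[0,0,0],[0,0,0],[0,0,0],[0,0,0],[0,0,0]]}'
python3 -c "
from h import *
report()"
```

```text
t: 13.87
ee_pos: [519.6, 8.4, 57.4]
tool_rot: [0.0, 0.069, 0.998, -0.0]
force: [-0.6, 0.4, -0.1]
width: 44.9
grip_force: 20.0
t 13.87 tcp [519.6   8.4  57.4] yaw_y 82.06 tilt [ 0. -0. -1.] F [-0.6  0.4 -0.1] w 44.9 g 20.0 j [-0.21  0.52  1.72  0.    0.9  -1.64]
```

```bash
python3 -m handwheel '{"fingers":[0.4,0.4,0.4,0.8,0.8,0.8,0.8,0.8,0.8,0.8],"travel":[[0,0,1],[0,0,1.5],[0,0,1.5],[0,0,1.5],[0,0,1.5],[0,0,1.5],[0,0,1.5],[0,0,1.5],[0,0,1.5],[0,0,1.5]],"twist":[[0,0,0],[0,0,0],[0,0,0],[0,0,0],[0,0,0],[0,0,0],[0,0,0],[0,0,0],[0,0,0],[0,0,0]]}'
python3 -m handwheel '{"fingers":[0.8,0.9,1,1,1,1,1,1,1,1],"travel":[[0,0,-20],[0,0,-50],[0,0,-90],[0,0,-130],[0,0,-165],[0,0,-180],[0,0,-180],[0,0,-180],[0,0,-180],[0,0,-180]],"twist":[[0,0,0],[0,0,0],[0,0,0],[0,0,0],[0,0,0],[0,0,0],[0,0,0],[0,0,0],[0,0,0],[0,0,0]]}'
python3 - <<'E'
from h import *
M,o=report(); s=snap("wrist","w5.png"); K=C(s,(518.9,8.4)); rect(K,70,3,83,30)
go(M,o,567,-375,238,-5)
E
```

```text
t: 14.7
ee_pos: [519.5, 8.4, 55.7]
tool_rot: [0.0, 0.069, 0.998, 0.0]
force: [0.2, 1.1, -0.5]
width: 70.5
grip_force: 0.0
t: 15.53
ee_pos: [518.9, 8.5, 234.1]
tool_rot: [-0.001, 0.069, 0.998, 0.0]
force: [-0.9, -0.5, 0.1]
width: 88.0
grip_force: 0.0
t 15.53 tcp [518.9   8.5 234.1] yaw_y 82.06 tilt [-0.003  0.001 -1.   ] F [-0.9 -0.5  0.1] w 88.0 g 0.0 j [-0.21  0.3   1.52 -0.    1.32 -1.64]
z70 [0.2 0.9] [159.2  45. ] 0.0 medz 69.9 7589
-> travel [-100.6 -373.2   -4.2] twist z -0.0514
```

View pics/w5.png

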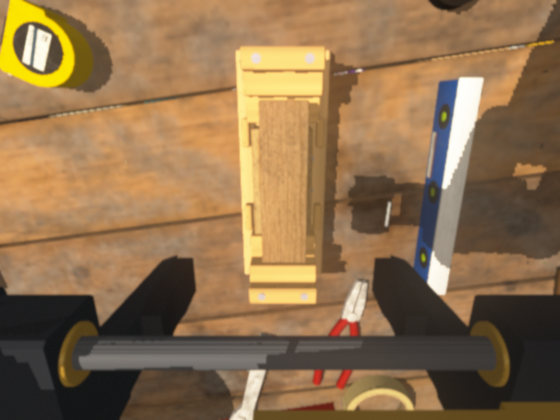

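The board rests flat at (284,180), centred to 1 mm. Before the strip, I'll check how close the bucket is.

```bash
python3 - <<'E'
from h import *
s=snap("side"); 
P=cloud(s); hsv=cv2.cvtColor(s["img"],cv2.COLOR_BGR2HSV)
m=(hsv[...,0]>100)&(hsv[...,0]<125)&(hsv[...,1]>150)&(P[...,1]<-50)&(P[...,2]>10); q=P[m]; print("bucket",np.percentile(q,[1,50,99],0).round())
print(ray(s,[(270,130),(325,138),(215,147)],0).round())
print("strip",top(s,(297,136),18,4),top(s,(315,139),18,4))
cv2.imwrite("pics/s2.png",cv2.resize(s["img"][80:200,150:370],None,fx=3,fy=3))
E
```

```text
bucket [[ -882. -1846.    25.]
 [  692.  -363.   204.]
 [  906.  -278.   248.]]
[[ 625. -427.    0.]
 [ 415. -402.    0.]
 [ 801. -283.    0.]]
strip [ 483.3 -384.7   18.2  127.    40.5   -1.4  169. ] [ 483.3 -384.7   18.2  127.    40.5   -1.4  169. ]
```

View pics/s2.png

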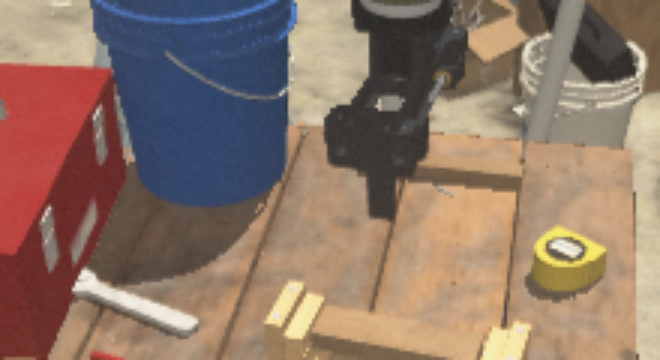

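The bucket stays beyond x≈620 (its rim may be about 640), so the strip is clear of it. The strip centre is about (520,-387).

```bash
python3 -m handwheel '{"fingers":[1,1,1,1,1,1,1,1,1,1,1,1],"travel":[[-54,-392,-4],[-54,-392,-4],[-54,-392,-4],[-54,-392,-4],[-54,-392,-4],[-54,-392,-4],[-54,-392,-4],[-54,-392,-4],[-54,-392,-4],[-54,-392,-4],[-54,-392,-4],[-54,-392,-4]],"twist":[[0,0,-0.15],[0,0,-0.15],[0,0,-0.15],[0,0,-0.15],[0,0,-0.15],[0,0,-0.15],[0,0,-0.15],[0,0,-0.15],[0,0,-0.15],[0,0,-0.15],[0,0,-0.15],[0,0,-0.15]]}'
python3 -m handwheel '{"fingers":[1,1,1,1],"travel":[[0,0,0],[0,0,0],[0,0,0],[0,0,0]],"twist":[[0,0,0],[0,0,0],[0,0,0],[0,0,0]]}'
python3 - <<'E'
from h import *
M,o=report(); s=snap("wrist","w6.png"); t=top(s,(283,170),18,4); print(t); go(M,o,t[0],t[1],5,t[5])
E
```

```text
t: 16.63
ee_pos: [518.3, -388.1, 238.2]
tool_rot: [-0.001, -0.005, 1.0, 0.001]
force: [-0.4, 0.2, 0.6]
width: 87.8
grip_force: 0.0
t: 16.97
ee_pos: [519.1, -386.4, 240.0]
tool_rot: [0.0, -0.006, 1.0, -0.0]
force: [-0.4, 0.0, 0.0]
width: 88.0
grip_force: 0.0
t 16.97 tcp [ 519.1 -386.4  240. ] yaw_y 90.72 tilt [ 0. -0. -1.] F [-0.4  0.   0. ] w 88.0 g 0.0 j [-0.82  0.59  1.08  0.    1.47 -2.4 ]
[ 5.188e+02 -3.881e+02  1.790e+01  1.999e+02  3.000e+01 -2.800e+00
  4.709e+03]
-> travel [  0.4  -1.6 235. ] twist z 0.0614
```

View pics/w6.png

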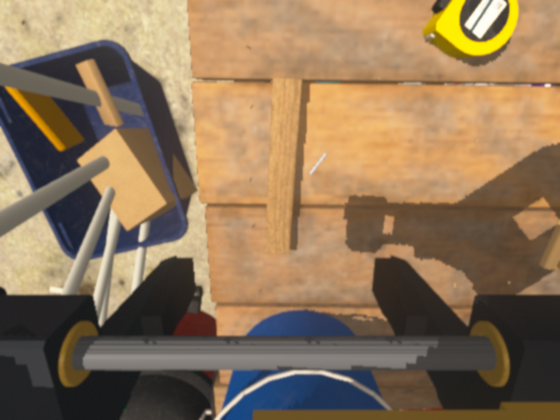

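The strip is fully visible at (285,165), 200x30 mm, and clear of the bucket.

```bash
python3 -m handwheel '{"fingers":[1,1,1,1,1,1,1,1,1,1],"travel":[[0.4,-1.6,40],[0.4,-1.6,80],[0.4,-1.6,120],[0.4,-1.6,160],[0.4,-1.6,190],[0.4,-1.6,215],[0.4,-1.6,230],[0.4,-1.6,234.5],[0.4,-1.6,234.5],[0.4,-1.6,234.5]],"twist":[[0,0,0.061],[0,0,0.061],[0,0,0.061],[0,0,0.061],[0,0,0.061],[0,0,0.061],[0,0,0.061],[0,0,0.061],[0,0,0.061],[0,0,0.061]]}' 20
python3 -m handwheel '{"fingers":[0.25,0.25,0.25,0.25,0.25,0.25,0.25,0.25,0.25,0.25,0.25,0.25],"travel":[[0,0,0],[0,0,0],[0,0,0],[0,0,0],[0,0,0],[0,0,0],[0,0,0],[0,0,0],[0,0,0],[0,0,0],[0,0,0],[0,0,0]],"twist":[[0,0,0],[0,0,0],[0,0,0],[0,0,0],[0,0,0],[0,0,0],[0,0,0],[0,0,0],[0,0,0],[0,0,0],[0,0,0],[0,0,0]]}' 20
python3 -c "
from h import *
report()"
python3 -m handwheel '{"fingers":[0.25,0.25,0.25,0.25,0.25,0.25,0.25,0.25,0.25,0.25],"travel":[[0,0,-10],[0,0,-30],[0,0,-60],[0,0,-95],[0,0,-130],[0,0,-165],[0,0,-195],[0,0,-213],[0,0,-213],[0,0,-213]],"twist":[[0,0,0],[0,0,0],[0,0,0],[0,0,0],[0,0,0],[0,0,0],[0,0,0],[0,0,0],[0,0,0],[0,0,0]]}' 20
python3 - <<'E'
from h import *
M,o=report(); go(M,o,519.0,8.4,160,-7.95)
E
```

```text
t: 17.85
ee_pos: [518.9, -389.2, 6.4]
tool_rot: [0.001, 0.025, 1.0, -0.001]
force: [0.5, -1.0, -0.1]
width: 88.3
grip_force: 0.0
t: 18.85
ee_pos: [518.4, -388.9, 5.2]
tool_rot: [-0.0, 0.025, 1.0, 0.0]
force: [0.0, 0.0, 0.8]
width: 29.5
grip_force: 20.0
t 18.85 tcp [ 518.4 -388.9    5.2] yaw_y 87.16 tilt [-0.  0. -1.] F [0.  0.  0.8] w 29.5 g 20.0 j [-0.82  0.83  1.31  0.    1.01 -2.35]
t: 19.68
ee_pos: [518.4, -388.9, 218.8]
tool_rot: [0.0, 0.025, 1.0, -0.0]
force: [-0.6, -0.8, -0.6]
width: 29.9
grip_force: 20.0
t 19.68 tcp [ 518.4 -388.9  218.8] yaw_y 87.16 tilt [ 0.001 -0.001 -1.   ] F [-0.6 -0.8 -0.6] w 29.9 g 20.0 j [-0.82  0.6   1.11 -0.    1.43 -2.35]
-> travel [ 19.2 396.9  58.4] twist z 0.0892
```

```bash
python3 -m handwheel '{"fingers":[0.25,0.25,0.25,0.25,0.25,0.25,0.25,0.25,0.25,0.25,0.25,0.25],"travel":[[1,15,0],[2,40,0],[4,75,0],[6,112,0],[8,150,0],[10,188,0],[12,226,0],[14,264,0],[16,302,0],[18,340,0],[19,375,0],[19.6,396.9,0]],"twist":[[0,0,0.01],[0,0,0.02],[0,0,0.03],[0,0,0.04],[0,0,0.05],[0,0,0.06],[0,0,0.07],[0,0,0.08],[0,0,0.089],[0,0,0.089],[0,0,0.089],[0,0,0.089]]}'
python3 -m handwheel '{"fingers":[0.25,0.25,0.25,0.25,0.25,0.25,0.25],"travel":[[0,0,0],[0,0,15],[0,0,45],[0,0,70],[0,0,80],[0,0,80],[0,0,80]],"twist":[[0,0,0],[0,0,0],[0,0,0],[0,0,0],[0,0,0],[0,0,0],[0,0,0]]}'
python3 - <<'E'
from h import *
M,o=report(); go(M,o,518.6,8.4,75.2,-7.95)
E
```

```text
t: 20.68
ee_pos: [517.3, 11.6, 216.6]
tool_rot: [-0.002, 0.068, 0.998, 0.0]
force: [-1.0, 0.5, -0.5]
width: 30.1
grip_force: 20.0
t: 21.27
ee_pos: [518.5, 8.0, 138.3]
tool_rot: [-0.0, 0.069, 0.998, 0.0]
force: [-0.1, 0.4, -0.8]
width: 29.6
grip_force: 20.0
t 21.27 tcp [518.5   8.  138.3] yaw_y 82.03 tilt [-0.001  0.    -1.   ] F [-0.1  0.4 -0.8] w 29.6 g 20.0 j [-0.21  0.4   1.65 -0.    1.09 -1.64]
-> travel [-0.1  0.4 63.1] twist z -0.0003
```

```bash
python3 -m handwheel '{"fingers":[0.25,0.25,0.25,0.25,0.25,0.25,0.25,0.25,0.25,0.25],"travel":[[0,0.4,10],[0,0.4,25],[0,0.4,38],[0,0.4,46],[0,0.4,52],[0,0.4,56],[0,0.4,59],[0,0.4,61],[0,0.4,61.5],[0,0.4,61.5]],"twist":[[0,0,0],[0,0,0],[0,0,0],[0,0,0],[0,0,0],[0,0,0],[0,0,0],[0,0,0],[0,0,0],[0,0,0]]}'
python3 -c "
from h import *
report()"
```

```text
t: 22.1
ee_pos: [518.7, 8.8, 77.0]
tool_rot: [0.0, 0.069, 0.998, -0.0]
force: [0.4, 0.3, -0.3]
width: 29.6
grip_force: 20.0
t 22.10 tcp [518.7   8.8  77. ] yaw_y 82.06 tilt [ 0. -0. -1.] F [ 0.4  0.3 -0.3] w 29.6 g 20.0 j [-0.21  0.49  1.71  0.    0.95 -1.64]
```

```bash
python3 -m handwheel '{"fingers":[0.25,0.25,0.25,0.6,0.6,0.6,0.6,0.6,0.6,0.6],"travel":[[0,0,1],[0,0,1.7],[0,0,1.7],[0,0,1.7],[0,0,1.7],[0,0,1.7],[0,0,1.7],[0,0,1.7],[0,0,1.7],[0,0,1.7]],"twist":[[0,0,0],[0,0,0],[0,0,0],[0,0,0],[0,0,0],[0,0,0],[0,0,0],[0,0,0],[0,0,0],[0,0,0]]}'
python3 -m handwheel '{"fingers":[0.6,0.8,1,1,1,1,1,1,1],"travel":[[0,0,-20],[0,0,-50],[0,0,-90],[0,0,-130],[0,0,-165],[0,0,-165],[0,0,-165],[0,0,-165],[0,0,-165]],"twist":[[0,0,0],[0,0,0],[0,0,0],[0,0,0],[0,0,0],[0,0,0],[0,0,0],[0,0,0],[0,0,0]]}'
python3 - <<'E'
from h import *
M,o=report(); s=snap("wrist","w7.png"); K=C(s,(518.9,8.4)); rect(K,88,3,115,30); go(M,o,560,178.5,240,-8)
E
```

```text
t: 22.93
ee_pos: [518.6, 8.9, 75.0]
tool_rot: [0.0, 0.069, 0.998, 0.0]
force: [0.3, -0.8, -0.0]
width: 53.0
grip_force: 0.0
t: 23.68
ee_pos: [518.0, 9.0, 238.4]
tool_rot: [-0.001, 0.069, 0.998, 0.0]
force: [0.4, -0.5, -0.1]
width: 88.0
grip_force: 0.0
t 23.68 tcp [518.    9.  238.4] yaw_y 82.06 tilt [-0.003  0.001 -1.   ] F [ 0.4 -0.5 -0.1] w 88.0 g 0.0 j [-0.21  0.3   1.52 -0.    1.33 -1.64]
z88 [0.4 1.2] [199.7  30. ] 0.0 medz 87.8 6905
-> travel [-18.2 173.7  -1.6] twist z 0.0010
```

View pics/w7.png

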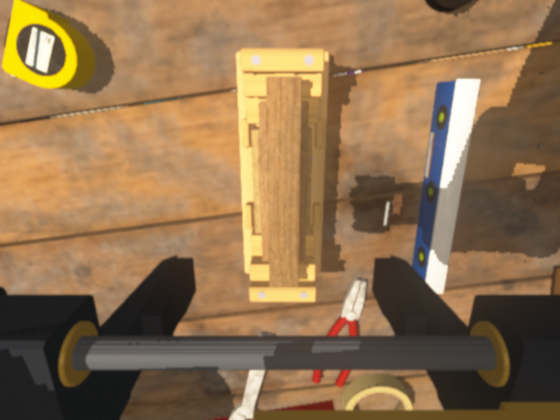

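The strip lies flat at (285,180) between the end stops, about 1 mm off centre. Next is the level, at about (450,185).

```bash
python3 -m handwheel '{"fingers":[1,1,1,1,1,1,1,1,1,1],"travel":[[-18,174,-10],[-18,174,-10],[-18,174,-10],[-18,174,-10],[-18,174,-10],[-18,174,-10],[-18,174,-10],[-18,174,-10],[-18,174,-10],[-18,174,-10]],"twist":[[0,0,0],[0,0,0],[0,0,0],[0,0,0],[0,0,0],[0,0,0],[0,0,0],[0,0,0],[0,0,0],[0,0,0]]}'
python3 - <<'E'
from h import *
M,o=report(); s=snap("wrist","w8.png"); t=top(s,(283,170),48,4); print(t); go(M,o,t[0],t[1],20,t[5])
E
```

```text
t: 24.57
ee_pos: [560.5, 177.5, 250.1]
tool_rot: [-0.0, 0.07, 0.998, -0.0]
force: [0.3, -0.6, 0.0]
width: 88.2
grip_force: 0.0
t 24.57 tcp [560.5 177.5 250.1] yaw_y 81.96 tilt [-0. -0. -1.] F [ 0.3 -0.6  0. ] w 88.2 g 0.0 j [ 0.11  0.45  1.28 -0.    1.42 -1.32]
[ 559.4  179.2   48.2  232.    22.1   -7.9 4487. ]
-> travel [  1.3   1.6 230.1] twist z -0.0024
```

View pics/w8.png

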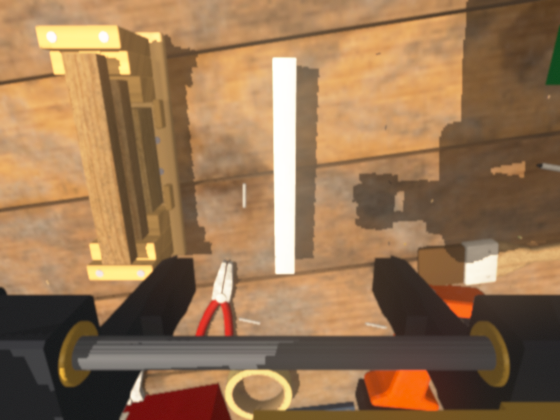

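The level is upright at (285,165), square to the gripper.

```bash
python3 -m handwheel '{"fingers":[1,1,1,1,1,1,1,1,1,1],"travel":[[1.3,1.6,40],[1.3,1.6,80],[1.3,1.6,120],[1.3,1.6,160],[1.3,1.6,190],[1.3,1.6,215],[1.3,1.6,230],[1.3,1.6,236],[1.3,1.6,236],[1.3,1.6,236]],"twist":[[0,0,-0.0024],[0,0,-0.0024],[0,0,-0.0024],[0,0,-0.0024],[0,0,-0.0024],[0,0,-0.0024],[0,0,-0.0024],[0,0,-0.0024],[0,0,-0.0024],[0,0,-0.0024]]}' 30
python3 -m handwheel '{"fingers":[0.5,0.3,0.15,0.15,0.15,0.15,0.15,0.15,0.15,0.15,0.15,0.15],"travel":[[0,0,0],[0,0,0],[0,0,0],[0,0,0],[0,0,0],[0,0,0],[0,0,0],[0,0,0],[0,0,0],[0,0,0],[0,0,0],[0,0,0]],"twist":[[0,0,0],[0,0,0],[0,0,0],[0,0,0],[0,0,0],[0,0,0],[0,0,0],[0,0,0],[0,0,0],[0,0,0],[0,0,0],[0,0,0]]}' 30
python3 -m handwheel '{"fingers":[0.15,0.15,0.15],"travel":[[0,0,0],[0,0,0],[0,0,0]],"twist":[[0,0,0],[0,0,0],[0,0,0]]}' 30
python3 -c "
from h import *
report()"
```

```text
t: 25.45
ee_pos: [559.9, 180.3, 14.9]
tool_rot: [0.001, 0.068, 0.998, 0.0]
force: [0.5, 0.1, 0.9]
width: 88.1
grip_force: 0.0
t: 26.45
ee_pos: [559.4, 180.4, 14.0]
tool_rot: [-0.0, 0.068, 0.998, -0.0]
force: [-0.2, -0.7, -0.3]
width: 21.6
grip_force: 30.0
t: 26.7
ee_pos: [559.3, 180.4, 14.0]
tool_rot: [-0.0, 0.068, 0.998, -0.0]
force: [-0.1, -0.9, 0.2]
width: 21.5
grip_force: 30.0
t 26.70 tcp [559.3 180.4  14. ] yaw_y 82.20 tilt [-0. -0. -1.] F [-0.1 -0.9  0.2] w 21.5 g 30.0 j [ 0.11  0.71  1.52 -0.    0.92 -1.32]
```

```bash
python3 -m handwheel '{"fingers":[0.15,0.15,0.15,0.15,0.15,0.15,0.15,0.15,0.15,0.15],"travel":[[0,0,-8],[0,0,-25],[0,0,-50],[0,0,-80],[0,0,-110],[0,0,-140],[0,0,-165],[0,0,-180],[0,0,-180],[0,0,-180]],"twist":[[0,0,0],[0,0,0],[0,0,0],[0,0,0],[0,0,0],[0,0,0],[0,0,0],[0,0,0],[0,0,0],[0,0,0]]}' 30
python3 - <<'E'
from h import *
M,o=report(); go(M,o,518.9,8.6,194,-7.95)
E
```

```text
t: 27.53
ee_pos: [559.2, 180.5, 194.1]
tool_rot: [0.0, 0.068, 0.998, 0.0]
force: [-0.3, -1.3, -1.8]
width: 21.5
grip_force: 30.0
t 27.53 tcp [559.2 180.5 194.1] yaw_y 82.20 tilt [ 0.001  0.    -1.   ] F [-0.3 -1.3 -1.8] w 21.5 g 30.0 j [ 0.11  0.49  1.37  0.    1.29 -1.32]
-> travel [ 1.660e+01 -1.758e+02  1.000e-01] twist z 0.0026
```

```bash
python3 -m handwheel '{"fingers":[0.15,0.15,0.15,0.15,0.15,0.15,0.15,0.15,0.15,0.15,0.15,0.15],"travel":[[1,-10,0],[3,-28,0],[5,-50,0],[7,-75,0],[9,-100,0],[12,-125,0],[14,-148,0],[16,-166,0],[16.6,-175.8,0],[16.6,-175.8,0],[16.6,-175.8,0],[16.6,-175.8,0]],"twist":[[0,0,0.0026],[0,0,0.0026],[0,0,0.0026],[0,0,0.0026],[0,0,0.0026],[0,0,0.0026],[0,0,0.0026],[0,0,0.0026],[0,0,0.0026],[0,0,0.0026],[0,0,0.0026],[0,0,0.0026]]}' 30
python3 -m handwheel '{"fingers":[0.15,0.15,0.15,0.15,0.15,0.15,0.15,0.15],"travel":[[0,0,15],[0,0,35],[0,0,55],[0,0,70],[0,0,80],[0,0,80],[0,0,80],[0,0,80]],"twist":[[0,0,0],[0,0,0],[0,0,0],[0,0,0],[0,0,0],[0,0,0],[0,0,0],[0,0,0]]}' 30
python3 - <<'E'
from h import *
M,o=report(); go(M,o,518.9,8.6,102,-7.95)
s=snap("scene"); cv2.imwrite("pics/s3.png",cv2.resize(s["img"][120:270,200:400],None,fx=3,fy=3))
E
```

```text
t: 28.53
ee_pos: [519.0, 9.3, 193.6]
tool_rot: [-0.0, 0.069, 0.998, 0.0]
force: [0.7, 0.0, -1.1]
width: 21.8
grip_force: 30.0
t: 29.2
ee_pos: [519.6, 8.8, 114.9]
tool_rot: [0.001, 0.069, 0.998, -0.0]
force: [-0.3, -0.5, -1.2]
width: 21.6
grip_force: 30.0
t 29.20 tcp [519.6   8.8 114.9] yaw_y 82.08 tilt [ 0.002 -0.    -1.   ] F [-0.3 -0.5 -1.2] w 21.6 g 30.0 j [-0.21  0.43  1.67 -0.    1.03 -1.64]
-> travel [ 0.7 -0.3 12.9] twist z 0.0005
```

View pics/s3.png

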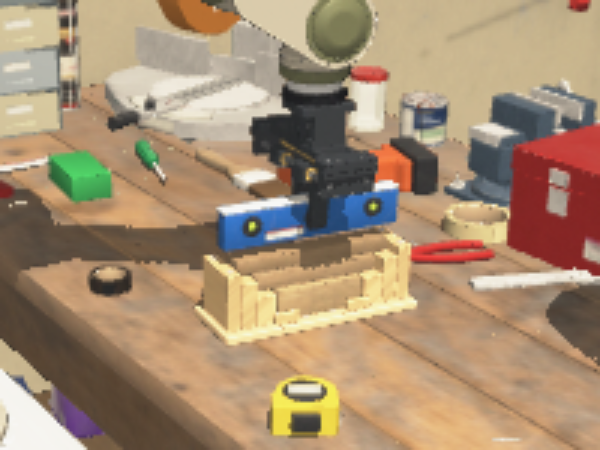

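The level is held straight above the stack at (308,215) and the bystanders are untouched. I'll lower it slowly and watch the force.

```bash
python3 -m handwheel '{"fingers":[0.15,0.15,0.15,0.15,0.15,0.15,0.15,0.15,0.15],"travel":[[0,0,3],[0,0,6],[0,0,8],[0,0,9.5],[0,0,10.5],[0,0,11],[0,0,11.5],[0,0,11.8],[0,0,11.8]],"twist":[[0,0,0],[0,0,0],[0,0,0],[0,0,0],[0,0,0],[0,0,0],[0,0,0],[0,0,0],[0,0,0]]}'
python3 -c "
from h import *
report()"
```

```text
t: 30.0
ee_pos: [519.1, 8.6, 102.2]
tool_rot: [0.0, 0.069, 0.998, 0.0]
force: [-0.3, -0.6, -2.2]
width: 21.7
grip_force: 30.0
t 30.00 tcp [519.1   8.6 102.2] yaw_y 82.05 tilt [ 0.  0. -1.] F [-0.3 -0.6 -2.2] w 21.7 g 30.0 j [-0.21  0.45  1.69  0.    1.   -1.64]
```

```bash
python3 -m handwheel '{"fingers":[0.15,0.15,0.15,0.15],"travel":[[0,0,0.3],[0,0,0.5],[0,0,0.5],[0,0,0.5]],"twist":[[0,0,0],[0,0,0],[0,0,0],[0,0,0]]}'
python3 -c "
from h import *
report()"
python3 -m handwheel '{"fingers":[0.3,0.35,0.4,0.5,0.6,0.6,0.6,0.6,0.6],"travel":[[0,0,0],[0,0,0],[0,0,0],[0,0,0],[0,0,0],[0,0,0],[0,0,0],[0,0,0],[0,0,0]],"twist":[[0,0,0],[0,0,0],[0,0,0],[0,0,0],[0,0,0],[0,0,0],[0,0,0],[0,0,0],[0,0,0]]}'
python3 -m handwheel '{"fingers":[0.6,0.6,0.7,0.8,0.9,1,1,1,1,1,1],"travel":[[0,0,-8],[0,0,-25],[0,0,-50],[0,0,-80],[0,0,-115],[0,0,-150],[0,0,-165],[0,0,-165],[0,0,-165],[0,0,-165],[0,0,-165]],"twist":[[0,0,0],[0,0,0],[0,0,0],[0,0,0],[0,0,0],[0,0,0],[0,0,0],[0,0,0],[0,0,0],[0,0,0],[0,0,0]]}'
python3 - <<'E'
from h import *
report(); s=snap("wrist","w9.png"); K=C(s,(518.9,8.4)); rect(K,136,4,140,40)
for z,W in((88,35),(70,35),(50,35)):
    m=(np.abs(K[...,2]-z)<2.5)&(np.abs(K[...,0])<56)&(np.abs(K[...,1])<W);q=K[m];print(z,len(q),q[:,1].min().round(1) if len(q) else'',q[:,1].max().round(1) if len(q) else'')
E
```

```text
t: 30.33
ee_pos: [519.1, 8.5, 101.9]
tool_rot: [0.0, 0.069, 0.998, -0.0]
force: [-1.1, 0.7, 2.0]
width: 21.8
grip_force: 30.0
t 30.33 tcp [519.1   8.5 101.9] yaw_y 82.05 tilt [ 0. -0. -1.] F [-1.1  0.7  2. ] w 21.8 g 30.0 j [-0.21  0.45  1.69 -0.    1.   -1.64]
t: 31.08
ee_pos: [519.0, 8.6, 101.7]
tool_rot: [0.0, 0.069, 0.998, -0.0]
force: [-0.8, -0.3, -0.6]
width: 52.8
grip_force: 0.0
t: 32.0
ee_pos: [518.6, 8.6, 265.4]
tool_rot: [-0.001, 0.069, 0.998, 0.0]
force: [-0.1, 0.0, 0.6]
width: 88.1
grip_force: 0.0
t 32.00 tcp [518.6   8.6 265.4] yaw_y 82.04 tilt [-0.003  0.001 -1.   ] F [-0.1  0.   0.6] w 88.1 g 0.0 j [-0.21  0.28  1.47  0.    1.39 -1.64]
z136 [0.6 0.9] [ 22.1 231.9] 90.0 medz 136.2 6785
88 447 -13.8 16.2
70 1326 -21.7 23.4
50 1073 -31.0 29.4
```

View pics/w9.png

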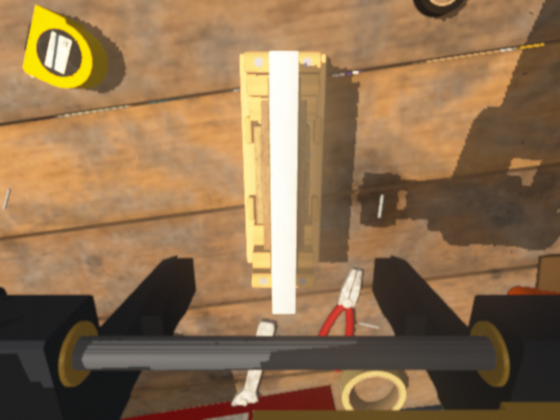

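The level stands upright on the strip at (284,180), with its top at 136 mm. It is centred to about 1 mm, and the stack below it is still aligned.

```bash
python3 -m handwheel '{"fingers":[1,1,1,1],"travel":[[0,0,0],[0,0,0],[0,0,0],[0,0,0]],"twist":[[0,0,0],[0,0,0],[0,0,0],[0,0,0]]}'; python3 -c "
from bench import robot
print(robot.job_done())"
```

```text
t: 32.38
ee_pos: [519.0, 8.6, 266.6]
tool_rot: [-0.0, 0.069, 0.998, 0.0]
force: [-0.3, 1.0, 1.0]
width: 88.3
grip_force: 0.0
the job is handed in; nothing more can be done
None
```

The block, board, strip and upright level are stacked in the cradle, each within about 1.5 mm of centre by the wrist camera; I handed the job in at about 32 s with no verdict shown, and the tape measure and tape roll were left alone.

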